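# Latch the sealed hatch of a tube shaker

### The job

The hatch of the tube shaker has been left standing open. Swing it down onto its rubber seal, then press it down at the wing knob, hard enough to compress the seal but without crushing it, and turn the knob clockwise without forcing it until the cam tongue is fully behind the frame edge and the hatch stays shut when you let go. Leave everything else on the bench where it is.

Things in the scene. Friction and masses are not known exactly. Their poses are not given: they have to be found in the camera images.
- shaker: tube shaker: pale box 300 deep (x), 270 wide (y), dark control panel on its front (-x) face, fixed to the bench; origin on the bench under its centre, z up. Its opening is closed by a hatch hinged at the rear (+x): hinge axis along y at (90, 0, 136) mm
- hatch (a joint): hatch angle, rad: 0 nominally flush, grows opening upward. Plate 250 wide (y), 12 thick, from 10 to 232 mm in front of the hinge axis, upper face 6 mm above that axis when flush. Balanced friction hinge: stays where left, 1 to 2 N at the front swing it. Meets the seal at 0.028 +-0.014 rad. Latched it rests at 0.002 +-0.017 rad
- seal: black rubber seal on the frame; its front strip, 217 mm in front of the hinge axis, takes the load, 2.1 N per mm. Origin at the shaker's, moving up and down with frame and seal. Pressing straight down on the knob, the tongue is low enough at about 15 N; 16 to 19 N is right; above about 21 N on the knob (16 N on the seal) the seal is crushed
- latch (a joint): turn of the wing knob, rad, clockwise seen from above: 0 = wing along the shaker's y, tongue to -y; at pi/2 the tongue would point to the front. Hard stop at 1.5: tongue home. Clear up to 0.5; at about 0.6 its edge (0.8 mm bevel) meets the frame edge. Pressed enough it turns with under 0.3 N m; more means it butts on the edge; 0.5 N m (19 N on the tongue) is forcing it
- knob_grip (a point): on the axis of the black wing knob, 20 mm above the hatch's upper face, 165 mm in front of the hinge axis, on the middle line. The wing is 56 long, 12 thick, from 8 to 32 mm above the hatch face; under it a round skirt, 54 diameter, top 8 mm above the hatch face, turns with it: fingertips may press on it
- tongue_tip (a point): middle of the outer end of the steel tongue under the hatch: 42 mm from the knob axis, 28 mm below the hatch's upper face; tongue 4 thick, 16 wide, in line with the wing; axes of the knob (z along its axis)
- hatch_hinge (a point): on the hinge axis, middle of the hatch's rear edge; turns with the hatch, x pointing to the rear
- tube_rack: dark indigo rack with two rows of microtubes, 215 x 70 x 46 mm, left of the shaker; origin under its centre
- tip_box: pipette tip box, indigo with pale lid, 122 x 87 x 64 mm, right of the shaker; origin under its centre
- buffer_bottle: small clear bottle with blue cap, 60 diameter, 125 high, right rear; origin under its centre
- waste_beaker: white beaker, 72 diameter, 85 high, left rear; origin under its centre
- marker_pen: black pen, 120 x 13 mm, lying along y on the shaker's rear deck, 120 mm above the bench; origin under its centre
- cold_block: aluminium tube block, 100 x 55 x 26 mm, in front of the shaker; origin under its centre
- pipette: pale micropipette lying right of the tip box, 235 mm long, 31 high; origin under its body
- frame_edge (a point): nominal middle of the lower inner corner of the frame edge: a steel strike plate 7 thick, 110 wide (y), reaching in from the front wall, under which the tongue must go; axes of the shaker. Frame and seal together really sit up to 3 mm higher or lower, differently each time

How it is judged:
By the outcome, as a careful person would: the job done as asked, in the order asked, and still so for the second after the job is handed in, with the robot touching nothing.
It also fails if it takes over 54 s, if anything falls off the work surface, if the arm or the gripper's body presses on something with over 40 N, if the wrist force passes 120 N, or if a joint passes its speed limit or range.

### The arm

A 7-joint arm with a two-finger parallel gripper is mounted at the origin on the work surface. World frame = base frame: x ahead of the robot, y to its left, z up, the work surface at z = 0. Lengths are in mm, angles in degrees, forces in N, time in s.
With the tool pointing down it reaches from about 425 to 925 mm from the base axis. Payload 6.8 kg.
Tool frame: the origin (TCP) lies at the very end of the fingers, on their centre line; the grasp point (between the pads) lies 19 mm behind it; z points along the fingers, y is the direction in which the jaws open and shut (so a half turn about z gives the same grasp; the last joint's range is limited). The gripper opens to 88 mm and grips with 3 to 60 N. Pads are 20 mm wide; open, the fingers measure 115 mm over their backs; the gripper's body (75 mm by 178 mm) begins 61 mm behind the grasp point.
Start: joints at [61.014, 27.33, 1.283, 89.118, -0.659, 63.558, -4.761], TCP at [261.499, -622.307, 222.664] pointing down, gripper open.
Joint ranges: [-169.35, 169.35], [-19.33, 120.38], [-80.79, 83.38], [13.8, 139.57], [-78.32, 258.32], [9.67, 109.79], [-169.56, 169.56]. Speed limits (degrees/s): [136.94, 136.94, 180, 180, 180, 180, 180].

### API

Orientations are given as a 3x3 rotation matrix whose columns are the frame's x, y, z axes.
In Python, from station import robot gives the robot as it stands.
- The arm moves only by the shell command python3 -m handwheel 'ROWS' [OPENING] [FORCE]. ROWS is a JSON object of lists of equal length, an entry for each row: "travel": the shift along the tool's x, y, z in m, a list of three; "twist": the turn, a rotation vector about the tool's x, y, z in degrees, a list of three. A call has 1 to 12 rows; each row is the pose to reach, as a shift and turn from the pose measured when the call began, along the tool's axes at that moment; what a row does not reach only later rows make up. A row lasts 1/12 s, in which the tool goes at most 41.7 mm and 7.16 degrees, less where a joint would pass 70% of its speed; a pose out of reach is approached as far as the arm can. A call with a gripper value outside its range is refused whole. OPENING is the closure, from 0 (fully open) to 1 (shut), set as the call begins (- or left out, the last holds). The fingers move at their own pace and stop on an object; FORCE is the grip in N (left out, the last holds). Time passes only in rows, so rows that repeat a pose let the fingers close. It gives the time, the measured TCP pose, the force and the opening at its end, in the units of the state.
- robot.get_obs(): the state, without advancing time (a new reading comes with each control period).
- robot.grab_frame(name): name is "scene" or "top"; returns a dict with "frame" (420x560x3 uint8, red, green, blue), "mtx" (3x3 intrinsics, pixels), "k1" (the pictures are not rectified: a ray, as slopes to the right and down, at radius r is drawn at 1 + k1 r^2 times it, then the intrinsics apply), "position" and "attitude" of the camera in the world. Camera axes: x right, y up, looking along -z (the intrinsics and any distortion apply to the point x, -y, -z); pixel columns grow to the right and rows downward; lengths in mm; the calibration is good to about 2 mm. A picture is of the moment at which its call begins. There is no depth.
- robot.finish_job(): hands the job in, once; it reports no verdict.
The state is a dict: "time": time; "joint_pos": joint angles; "joint_vel": joint speeds; "tau": joint torques, N m; "tool_pos": TCP position; "ee_rot": TCP orientation; "wrist_force": force on the tool from outside, world axes, zero at the start; "ft_torque": the same for the moment, N m; "width": opening from 0.0 (shut) to 1.0 (fully open).
Only numpy, scipy, OpenCV 4.12 (cv2) and the standard library are available. Lean on these libraries where they do the work, as an engineer would, in place of code of your own. Each camera call takes 0.05 s, during which the arm holds its last target.

## Working session

There is one attempt and no reset: what is moved stays moved. The work goes in short steps, Python scripts to look and compute and a shell command to move; the robot and the scene stay as the last step left them, time stands still between calls to the robot, and variables do not carry over. Pictures are saved under pics/ and viewed, and the job is handed in when it is done.

```bash
ls; mkdir -p pics
python3 - <<'E'
from station import robot
import cv2
for n in("scene","top"):
    f=robot.grab_frame(n); cv2.imwrite(f"pics/{n}0.png",f["frame"][:,:,::-1]); print(n,f["mtx"],f["k1"],f["position"],f["attitude"])
o=robot.get_obs()
print(o)
E
```

```text
pics
scene [[384.22079362   0.         281.48586091]
 [  0.         384.22079362 214.27447433]
 [  0.           0.           1.        ]] 0.028770855932085594 [661.22491486 372.02423555 961.49989321] [[-0.97036013 -0.22123543  0.09724254]
 [ 0.24164556 -0.89316596  0.37929143]
 [ 0.00294102  0.39154751  0.92015319]]
top [[394.2747191    0.         277.87643971]
 [  0.         394.2747191  214.38787018]
 [  0.           0.           1.        ]] -0.03688455745637607 [ 519.64503351   20.86670724 1060.08510567] [[-4.30646954e-04  9.97199955e-01 -7.47801017e-02]
 [-9.99628026e-01  1.60993158e-03  2.72252968e-02]
 [ 2.72694556e-02  7.47640100e-02  9.96828330e-01]]
{'time': 0.1, 'joint_pos': array([61.01575271, 27.36926568,  1.28037996, 89.16864152, -0.65810794,
       63.55879879, -4.76142324]), 'joint_vel': array([-0.04261613, -0.13461336,  0.04567601, -0.11735284, -0.03195971,
       -0.03223241, -0.03083482]), 'tau': array([ 4.02059857e-03, -5.84091532e+01,  1.53957456e+00, -2.73316151e+01,
       -5.42277284e-02,  1.30481453e-02,  2.16658367e-05]), 'tool_pos': array([ 261.25707772, -621.83262264,  221.82954485]), 'ee_rot': array([[ 9.21918851e-01,  3.87382391e-01, -7.17969238e-04],
       [ 3.87383036e-01, -9.21917820e-01,  1.38446399e-03],
       [-1.25591662e-04, -1.55449256e-03, -9.99998784e-01]]), 'wrist_force': array([-0.06573571, -0.18929896, -0.10584323]), 'ft_torque': array([-0.0412202 , -0.02288888, -0.00166656]), 'width': 0.9942968674450596}
```

View pics/scene0.png

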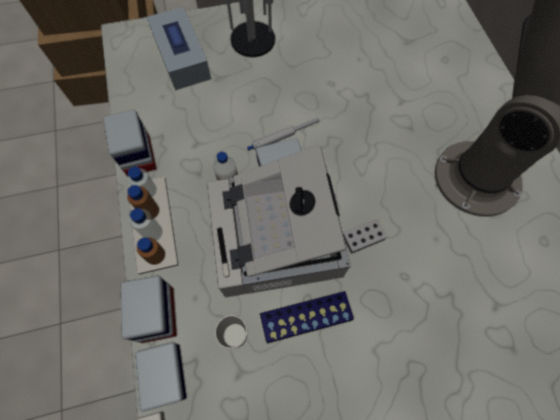

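View pics/top0.png

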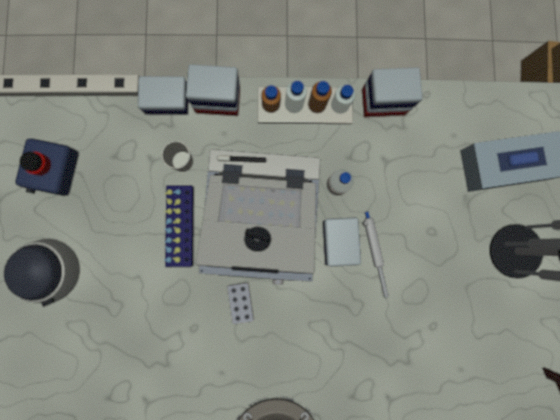

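The top view shows the shaker around (260,215), its knob at (257,238), and the arm at the right. The hatch is tilted up slightly. I'll enlarge the shaker.

Run:
```python
import cv2
a=cv2.imread("pics/top0.png")[140:290,185:335]; cv2.imwrite("pics/topc.png",cv2.resize(a,(600,600),interpolation=cv2.INTER_CUBIC))
a=cv2.imread("pics/scene0.png")[145:300,200:355]; cv2.imwrite("pics/scenec.png",cv2.resize(a,(600,600),interpolation=cv2.INTER_CUBIC))
```

```text
(no output)
```

View pics/topc.png

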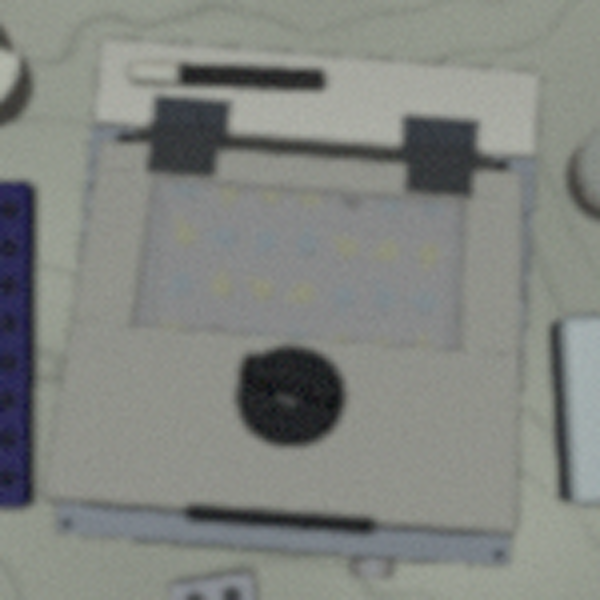

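View pics/scenec.png

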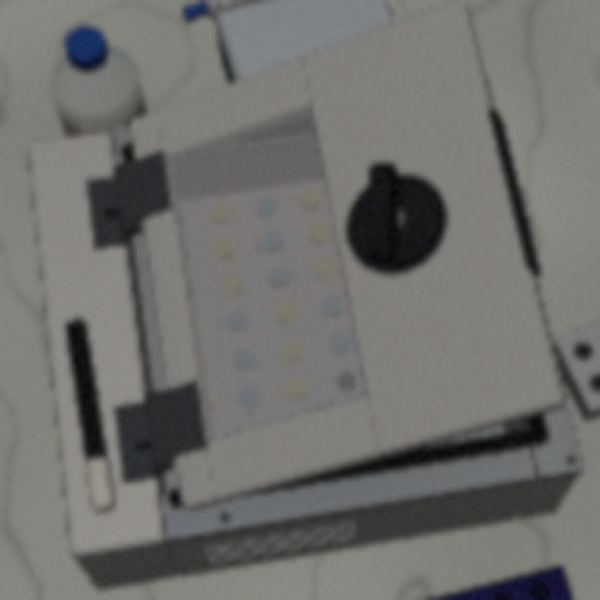

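```bash
cat > h.py <<'E'
import numpy as np, cv2
from scipy.optimize import least_squares
CAM={"scene":(384.22079362,281.48586091,214.27447433,0.028770855932085594,[661.22491486,372.02423555,961.49989321],[[-0.97036013,-0.22123543,0.09724254],[0.24164556,-0.89316596,0.37929143],[0.00294102,0.39154751,0.92015319]]),
"top":(394.2747191,277.87643971,214.38787018,-0.03688455745637607,[519.64503351,20.86670724,1060.08510567],[[-4.30646954e-04,9.97199955e-01,-7.47801017e-02],[-9.99628026e-01,1.60993158e-03,2.72252968e-02],[2.72694556e-02,7.47640100e-02,9.96828330e-01]])}
def proj(n,P):
    f,cx,cy,k,p,A=CAM[n]; c=np.array(A).T@(np.asarray(P,float)-p); u=np.array([c[0],-c[1]])/-c[2]
    u=u*(1+k*(u@u)); return f*u+[cx,cy]
def S2W(q,P):
    c,s=np.cos(q[2]),np.sin(q[2]); x,y,z=P
    return np.array([q[0]+c*x-s*y,q[1]+s*x+c*y,z])
def H2S(a,d,y,h): # d mm in front of hinge, h above axis plane
    return np.array([90-d*np.cos(a)-(-h)*np.sin(a) if False else 90-d*np.cos(a)+h*np.sin(a),y,136+d*np.sin(a)+h*np.cos(a)])
E
cat > fit.py <<'E'
from h import *
def t(u,v): return ("top",np.array([185+(u+.5)/4-.5,140+(v+.5)/4-.5]))
def s(u,v): k=600/155; return ("scene",np.array([200+(u+.5)/k-.5,145+(v+.5)/k-.5]))
obs=[(t(48,497),'H',(232,125,6)),(t(516,530),'H',(232,-125,6)),(t(101,40),'S',(150,135,120)),(t(538,75),'S',(150,-135,120)),(t(291,395),'H',(165,0,14)),
(s(30,145),'S',(150,-135,120)),(s(75,550),'S',(150,135,120)),(s(468,5),'H',(232,-125,6)),(s(563,402),'H',(232,125,6)),(s(397,222),'H',(165,0,14))]
def res(q):
    r=[]
    for (n,uv),k,P in obs:
        Q=P if k=='S' else H2S(q[3],*P)
        r.append(proj(n,S2W(q,Q))-uv)
    return np.concatenate(r)
o=least_squares(res,[620,60,0,.3],loss='soft_l1'); print(o.x,np.degrees(o.x[2:])); print(res(o.x).reshape(-1,2).round(1))
q=o.x
print('knob_grip',S2W(q,H2S(q[3],165,0,26)),'front mid',S2W(q,H2S(q[3],232,0,6)),'closed grip',S2W(q,H2S(0.03,165,0,26)))
E
python3 fit.py
```

```text
[6.13480793e+02 5.47824362e+01 1.28268277e-03 2.11436946e-01] [ 0.07349231 12.11444461]
[[ -2.2  -0.7]
 [ -5.   -9.2]
 [-12.6  -6.8]
 [-10.4 -15. ]
 [ -5.5  -5.9]
 [-12.7  11. ]
 [ -4.8  15.1]
 [ -9.6  10.9]
 [ -1.4   8.8]
 [ -5.4  10.1]]
knob_grip [547.61182992  54.69794718 196.04872447] front mid [477.90665195  54.6085375  190.55507639] closed grip [539.3349819   54.6873306  166.93755841]
```

```bash
python3 - <<'E'
from h import *
for n in CAM: print(n,[proj(n,p).round(1) for p in([0,0,0],[261,-622,222],[600,60,0],[760,60,0],[600,160,0])])
E
for y in 0; do sed -i "s/\[620,60,0,.3\],loss='soft_l1'/[620,60,-.08,.3]/" fit.py; python3 fit.py; done
```

```text
scene [array([476.4, 178. ]), array([333.2, -29.3]), array([274.3, 246.4]), array([214.1, 260.6]), array([283.6, 283. ])]
top [array([274.9, 442.8]), array([563.5, 362.6]), array([252.6, 214. ]), array([252.9, 155.5]), array([215.4, 214. ])]
[ 5.90390965e+02  3.82283459e+01 -7.35483872e-02  3.65348104e-01] [-4.21401218 20.93290439]
[[-1.6  1.2]
 [-0.   1.6]
 [-1.  -1.3]
 [ 1.  -1.4]
 [-0.3  0.1]
 [-0.9 -1.7]
 [-1.   1. ]
 [-0.3 -1.6]
 [ 1.1  0.1]
 [-0.3 -0.6]]
knob_grip [535.71839768  42.25669131 219.23426905] front mid [466.1834405   47.38011675 224.49166785] closed grip [516.44554338  43.6767401  166.93755841]
```

```bash
cat >> fit.py <<'E'
L=[]
def edge(f,pts): 
    for a,b in zip(pts,pts[1:]+pts[:1]): L.append((f(a),f(b)))
F=lambda P:S2W(q,P); G=lambda P:S2W(q,H2S(q[3],*P))
edge(G,[(10,125,6),(10,-125,6),(232,-125,6),(232,125,6)])
edge(F,[(150,135,120),(150,-135,120),(-150,-135,120),(-150,135,120)])
edge(F,[(150,135,0),(150,-135,0),(-150,-135,0),(-150,135,0)])
edge(G,[(165+27*np.cos(x),27*np.sin(x),14) for x in np.arange(0,6.28,.3)])
edge(G,[(165+6*i,28*j,38) for i,j in((1,1),(1,-1),(-1,-1),(-1,1))])
for n,o0,k,f in(("top",(185,140),4,"topc"),("scene",(200,145),600/155,"scenec")):
    im=cv2.imread(f"pics/{f}.png")
    for a,b in L:
        A,B=[tuple(int(v) for v in ((proj(n,p)-o0+.5)*k)) for p in(a,b)]; cv2.line(im,A,B,(0,0,255),1)
    cv2.imwrite(f"pics/{f}_ov.png",im)
E
python3 fit.py
```

```text
[ 5.90390965e+02  3.82283459e+01 -7.35483872e-02  3.65348104e-01] [-4.21401218 20.93290439]
[[-1.6  1.2]
 [-0.   1.6]
 [-1.  -1.3]
 [ 1.  -1.4]
 [-0.3  0.1]
 [-0.9 -1.7]
 [-1.   1. ]
 [-0.3 -1.6]
 [ 1.1  0.1]
 [-0.3 -0.6]]
knob_grip [535.71839768  42.25669131 219.23426905] front mid [466.1834405   47.38011675 224.49166785] closed grip [516.44554338  43.6767401  166.93755841]
```

View pics/topc_ov.png

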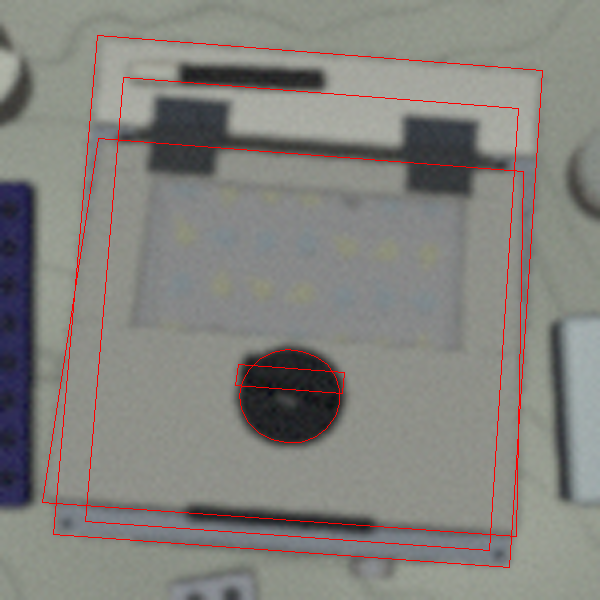

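View pics/scenec_ov.png

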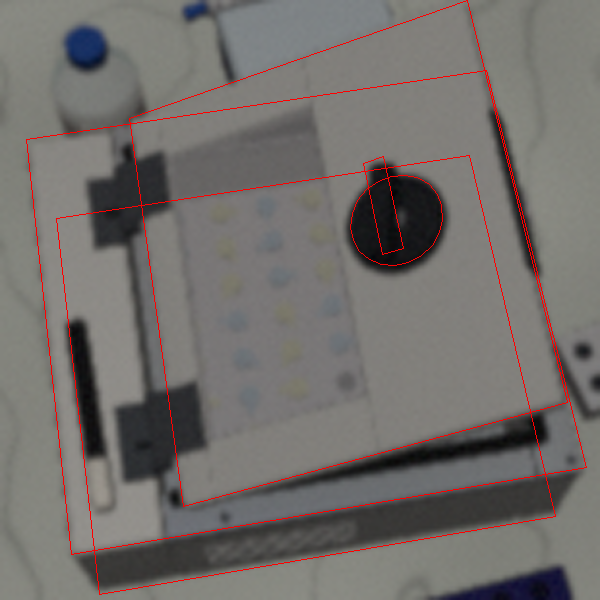

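Run:
```python
import cv2,numpy as np
o=[]
for n,(u,v) in(("top",(257,238)),("scene",(302,202))):
    a=cv2.imread(f"pics/{n}0.png")[v-20:v+20,u-20:u+20].astype(float); a=np.clip(a*3,0,255).astype('uint8'); o.append(cv2.resize(a,(400,400),interpolation=cv2.INTER_CUBIC))
cv2.imwrite("pics/knob.png",np.hstack(o))
```

```text
(no output)
```

View pics/knob.png

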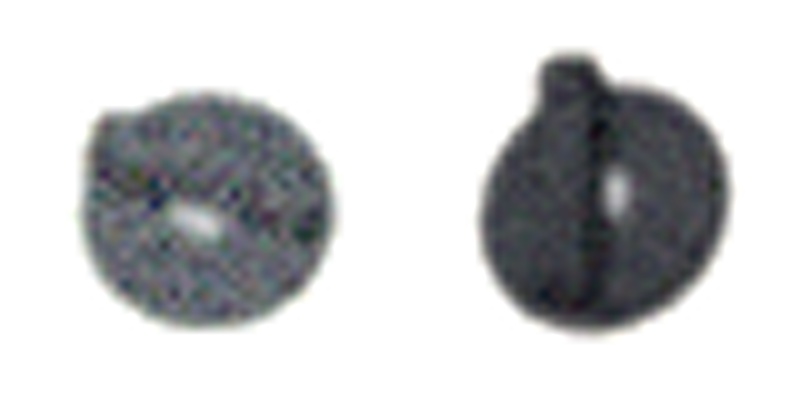

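The wing is already about 10° clockwise of shaker y, so latch ≈ 0.18. Next I'll plan the move above the hatch front, beside the knob.

```bash
cat > go.py <<'E'
import sys
from h import *
from scipy.spatial.transform import Rotation as Ro
from station import robot
def plan(p,az=None,verbose=True):
    o=robot.get_obs(); R=o["ee_rot"]
    d=R.T@(np.array(p)-o["tool_pos"])/1000
    if az is None: tw=np.zeros(3)
    else:
        a=np.radians(az); x=[np.cos(a),np.sin(a),0]; z=[0,0,-1]; T=np.c_[x,np.cross(z,x),z]
        tw=Ro.from_matrix(R.T@T).as_rotvec(degrees=True)
    print("t",o["time"].round(2),"at",o["tool_pos"].round(1),"travel",d.round(4),"twist",tw.round(2),"F",o["wrist_force"].round(1),"q7",o["joint_pos"][6].round(1))
Q=[590.39,38.23,-.07355,.3653]
E
python3 - <<'E'
from go import *
for a in(.3653,.03): print(S2W(Q,H2S(a,205,-70,6)),S2W(Q,H2S(a,165,0,14)))
p=S2W(Q,H2S(.3653,205,-70,6)); p[2]=270; plan(p,75.5)
E
```

```text
[486.18465459 -24.28161039 214.83615049] [531.43828143  42.57373435 208.01910294]
[470.82853271 -23.1501266  148.14637774] [516.08561404  43.70496361 154.94295801]Traceback (most recent call last):
  File "<stdin>", line 3, in <module>
  File "go.py", line 12, in plan
    print("t",o["time"].round(2),"at",o["tool_pos"].round(1),"travel",d.round(4),"twist",tw.round(2),"F",o["wrist_force"].round(1),"q7",o["joint_pos"][6].round(1))
              ^^^^^^^^^^^^^^^
AttributeError: 'float' object has no attribute 'round'
```

```bash
sed -i 's/o\["time"\].round(2)/round(o["time"],2)/; s/o\["joint_pos"\]\[6\].round(1)/o["joint_pos"].round(0)/' go.py
python3 - <<'E'
from go import *
p=S2W(Q,H2S(.3653,205,-70,6)); p[2]=270; plan(p,75.5)
E
```

```text
t 0.1 at [ 261.3 -621.8  221.8] travel [ 0.4388 -0.4638 -0.0475] twist [-9.000e-02 -3.000e-02 -5.271e+01] F [-0.1 -0.2 -0.1] q7 [61. 27.  1. 89. -1. 64. -5.]
```

```bash
python3 -m handwheel '{"travel":[[0,0,-0.02],[0.01,-0.01,-0.045],[0.03,-0.03,-0.06],[0.055,-0.058,-0.06],[0.08,-0.085,-0.06],[0.105,-0.11,-0.06],[0.13,-0.138,-0.06],[0.155,-0.164,-0.06],[0.18,-0.19,-0.06],[0.205,-0.217,-0.06],[0.23,-0.243,-0.06],[0.25,-0.264,-0.06]],"twist":[[0,0,0],[0,0,-2],[0,0,-6],[0,0,-10],[0,0,-15],[0,0,-20],[0,0,-25],[0,0,-30],[0,0,-35],[0,0,-40],[0,0,-44],[0,0,-46]]}' 1 20
python3 - <<'E'
from go import *
p=S2W(Q,H2S(.3653,205,-70,6)); p[2]=270; plan(p,75.5)
E
```

```text
time: 1.1
tool_pos: [390.0, -278.8, 282.0]
ee_rot: [[0.357, 0.934, -0.001], [0.934, -0.357, 0.002], [0.001, -0.002, -1.0]]
wrist_force: [0.9, -0.2, -0.5]
width: 0.129
t 1.1 at [ 390.  -278.8  282. ] travel [ 0.272  -0.0009  0.0124] twist [-0.09 -0.09 -6.4 ] F [ 0.9 -0.2 -0.5] q7 [ 44.   6. -17. 110.   2.  64.   5.]
```

```bash
python3 -m handwheel '{"travel":[[0.025,0,0],[0.05,0,0],[0.08,0,0],[0.11,0,0],[0.14,0,0],[0.17,0,0.004],[0.2,0,0.008],[0.225,0,0.012],[0.25,-0.001,0.012],[0.265,-0.001,0.012],[0.272,-0.001,0.012],[0.272,-0.001,0.012]],"twist":[[0,0,-1],[0,0,-2],[0,0,-4],[0,0,-6],[0,0,-6.4],[0,0,-6.4],[0,0,-6.4],[0,0,-6.4],[0,0,-6.4],[0,0,-6.4],[0,0,-6.4],[0,0,-6.4]]}'
python3 - <<'E'
from go import *
p=S2W(Q,H2S(.3653,205,-70,6)); plan(p,75.5)
for n in("scene","top"):
    f=robot.grab_frame(n); cv2.imwrite(f"pics/{n}1.png",f["frame"][:,:,::-1])
E
```

```text
time: 2.1
tool_pos: [486.2, -22.8, 270.2]
ee_rot: [[0.248, 0.969, -0.001], [0.969, -0.248, 0.002], [0.002, -0.002, -1.0]]
wrist_force: [-0.2, -0.5, 0.1]
width: 0.007
t 2.1 at [486.2 -22.8 270.2] travel [-0.0015  0.0005  0.0554] twist [-0.11 -0.11  0.16] F [-0.2 -0.5  0.1] q7 [ 23.   9. -31. 109.   5.  63. -24.]
```

View pics/scene1.png

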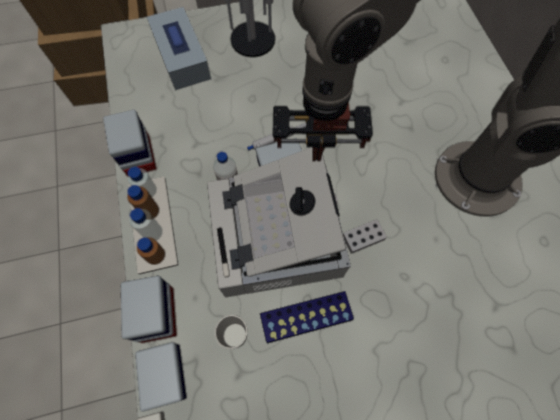

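View pics/top1.png

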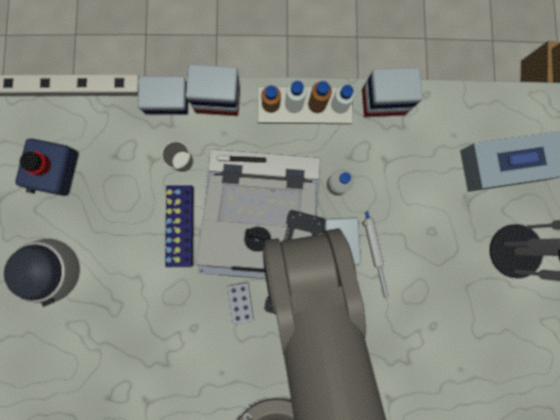

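The closed gripper is about 55 mm above the right half of the hatch front, well clear of the knob. Next I swing the hatch down.

```bash
python3 -m handwheel '{"travel":[[0,0,0.012],[0,0,0.025],[0,0,0.037],[0,0,0.045],[0,0,0.052],[0,-0.001,0.058],[0,-0.002,0.064],[-0.001,-0.004,0.070],[-0.001,-0.006,0.076],[-0.002,-0.007,0.082],[-0.002,-0.009,0.088],[-0.003,-0.011,0.094]],"twist":[[0,0,0],[0,0,0],[0,0,0],[0,0,0],[0,0,0],[0,0,0],[0,0,0],[0,0,0],[0,0,0],[0,0,0],[0,0,0],[0,0,0]]}'
python3 - <<'E'
from go import *
p=S2W(Q,H2S(.03,205,-70,6)); plan(p,75.5)
E
```

```text
time: 3.2
tool_pos: [474.2, -25.1, 175.7]
ee_rot: [[0.251, 0.968, -0.001], [0.968, -0.251, 0.001], [0.001, -0.001, -1.0]]
wrist_force: [0.3, 0.4, 1.1]
width: 0.003
t 3.2 at [474.2 -25.1 175.7] travel [ 0.001  -0.0037  0.0276] twist [-0.09 -0.06 -0.02] F [0.3 0.4 1.1] q7 [ 22.  14. -30. 117.   9.  51. -28.]
```

```bash
python3 -m handwheel '{"travel":[[0,-0.001,0.004],[0,-0.001,0.008],[0,-0.002,0.012],[0,-0.002,0.015],[0,-0.003,0.018],[0,-0.003,0.021],[0,-0.004,0.023],[0,-0.004,0.024]],"twist":[[0,0,0],[0,0,0],[0,0,0],[0,0,0],[0,0,0],[0,0,0],[0,0,0],[0,0,0]]}'
```

```text
time: 3.87
tool_pos: [470.2, -24.0, 151.5]
ee_rot: [[0.251, 0.968, -0.001], [0.968, -0.251, 0.002], [0.001, -0.002, -1.0]]
wrist_force: [0.5, 0.7, 0.6]
width: 0.008
```

```bash
python3 -m handwheel '{"travel":[[0,0,0.001],[0,0,0.002],[0,0,0.003]],"twist":[[0,0,0],[0,0,0],[0,0,0]]}'
```

```text
time: 4.12
tool_pos: [470.1, -24.0, 148.5]
ee_rot: [[0.251, 0.968, -0.001], [0.968, -0.251, 0.002], [0.001, -0.002, -1.0]]
wrist_force: [-0.6, 0.2, 0.8]
width: 0.005
```

```bash
python3 -m handwheel '{"travel":[[0,0,0.001],[0,0,0.002],[0,0,0.002]],"twist":[[0,0,0],[0,0,0],[0,0,0]]}'
```

```text
time: 4.37
tool_pos: [470.0, -23.9, 146.3]
ee_rot: [[0.251, 0.968, -0.002], [0.968, -0.251, 0.002], [0.001, -0.002, -1.0]]
wrist_force: [0.2, 0.1, 0.6]
width: 0.009
```

```bash
python3 -m handwheel '{"travel":[[0,0,0.001],[0,0,0.001]],"twist":[[0,0,0],[0,0,0]]}'
```

```text
time: 4.53
tool_pos: [470.0, -23.9, 145.4]
ee_rot: [[0.251, 0.968, -0.002], [0.968, -0.251, 0.001], [0.001, -0.002, -1.0]]
wrist_force: [-2.0, -0.8, 3.9]
width: 0.006
```

```bash
python3 -m handwheel '{"travel":[[0,0,0.001],[0,0,0.001]],"twist":[[0,0,0],[0,0,0]]}'
```

```text
time: 4.7
tool_pos: [469.9, -23.9, 144.5]
ee_rot: [[0.251, 0.968, -0.002], [0.968, -0.251, 0.001], [0.001, -0.002, -1.0]]
wrist_force: [-0.6, -0.6, 4.1]
width: 0.005
```

The hatch is on the seal: contact at TCP z ≈ 146, with force rising to 4 N. I'll lift off, open and look again.

```bash
python3 -m handwheel '{"travel":[[0,0,-0.010],[0,0,-0.025],[0,0,-0.04],[0,0,-0.055],[0,0,-0.06],[0,0,-0.06]],"twist":[[0,0,0],[0,0,0],[0,0,0],[0,0,0],[0,0,0],[0,0,0]]}' 0.4
python3 - <<'E'
from go import *
o=[]
for n,(u,v) in(("scene",(285,220)),("top",(257,232))):
    f=robot.grab_frame(n); im=f["frame"][:,:,::-1]; cv2.imwrite(f"pics/{n}2.png",im); o.append(cv2.resize(im[v-50:v+50,u-50:u+50],(400,400),interpolation=cv2.INTER_CUBIC))
cv2.imwrite("pics/c2.png",cv2.convertScaleAbs(np.hstack(o),alpha=1.4))
E
```

```text
time: 5.2
tool_pos: [471.1, -24.0, 206.0]
ee_rot: [[0.251, 0.968, 0.001], [0.968, -0.251, 0.001], [0.001, 0.001, -1.0]]
wrist_force: [0.2, 0.1, 0.6]
width: 0.421
```

View pics/c2.png

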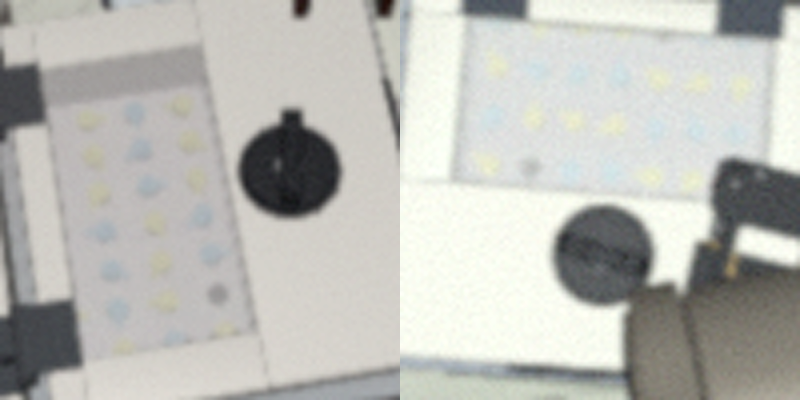

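View pics/scene2.png

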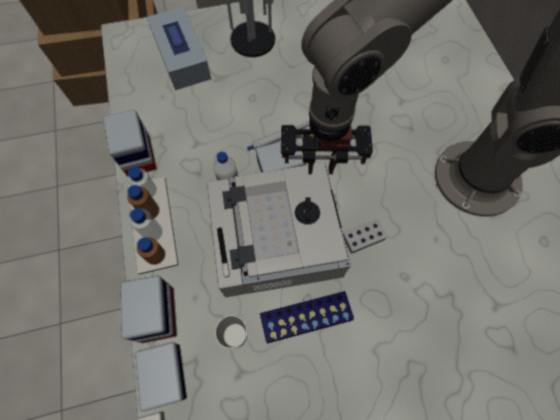

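The hatch now lies flat. The knob centre is at scene (307.4, 212.6) and top (257.4, 245.6), and the wing leans about 10° clockwise. Triangulating next.

Run:
```python
from go import *
ob={"scene":(307.4,212.6),"top":(257.4,245.6)}
r=least_squares(lambda P:np.concatenate([proj(n,P)-ob[n] for n in ob]),[516,43,153]); print("tri",r.x,r.fun)
for n in ob: print(n,least_squares(lambda P:proj(n,[*P,153.5])-ob[n],[516,43]).x)
print("model",S2W(Q,H2S(.02,165,0,14)))
# wing model directions
W=lambda a:(S2W(Q,H2S(.02,165+28*np.sin(a),28*np.cos(a),38)),S2W(Q,H2S(.02,165-28*np.sin(a),-28*np.cos(a),38)))
for n in ob:
  for a in(0,.1,.2,.3,-.1,-.2):
    A,B=[proj(n,p) for p in W(a)]; print(n,a,np.degrees(np.arctan2(*(B-A)[::-1])).round(1),A.round(1),B.round(1))
```

```text
tri [515.32735629  43.59148779 140.00340746] [-0.23224366 -0.02973522 -0.08826163  0.2161447 ]
scene [517.22795566  49.1867358 ]
top [515.88441121  43.05770035]
model [515.90490273  43.71827894 153.2969801 ]
scene 0 -102.3 [310.3 217.5] [305.4 195. ]
scene 0.1 -108.5 [311.5 217.2] [304.2 195.3]
scene 0.2 -114.5 [312.7 216.9] [303.  195.6]
scene 0.3 -120.5 [313.8 216.4] [301.9 196.1]
scene -0.1 -96.1 [309.  217.7] [306.6 194.9]
scene -0.2 -89.8 [307.8 217.7] [307.8 194.8]
top 0 4.2 [244.3 244.5] [269.4 246.3]
top 0.1 -1.5 [244.3 245.8] [269.4 245.1]
top 0.2 -7.3 [244.4 247. ] [269.3 243.8]
top 0.3 -13.0 [244.6 248.3] [269.1 242.6]
top -0.1 10.0 [244.5 243.2] [269.2 247.6]
top -0.2 15.7 [244.8 242. ] [268.9 248.8]
```

Run:
```python
import cv2,numpy as np
o=[]
for n,(u,v) in(("top",(257,245)),("scene",(307,208))):
    a=cv2.imread(f"pics/{n}2.png")[v-20:v+20,u-20:u+20].astype(float); a=np.clip(a*3,0,255).astype('uint8'); o.append(cv2.resize(a,(400,400),interpolation=cv2.INTER_CUBIC))
cv2.imwrite("pics/knob2.png",np.hstack(o))
```

```text
(no output)
```

View pics/knob2.png

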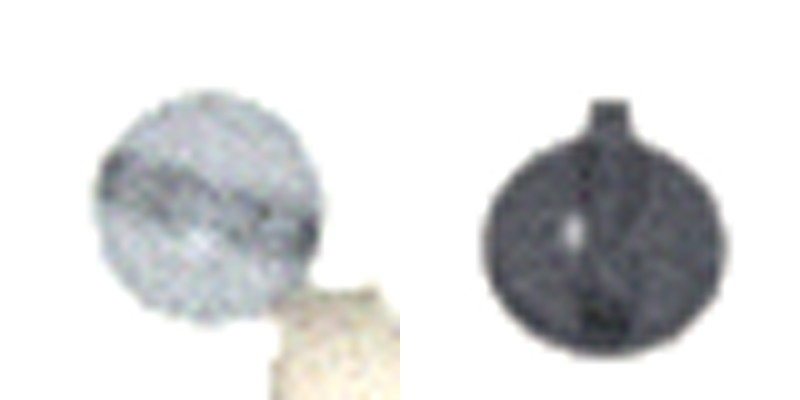

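Run:
```python
from go import *
plan([516,44.5,206],74.5);plan([516,44.5,158],74.5)
```

```text
t 5.3 at [469.9 -24.1 204.2] travel [ 0.078   0.0274 -0.0018] twist [-0.12 -0.04  0.98] F [ 1.3  0.2 -0.5] q7 [ 23.  12. -31. 116.   7.  55. -26.]
t 5.3 at [469.9 -24.1 204.2] travel [0.078  0.0275 0.0462] twist [-0.12 -0.04  0.98] F [ 1.3  0.2 -0.5] q7 [ 23.  12. -31. 116.   7.  55. -26.]
```

```bash
python3 -m handwheel '{"travel":[[0.015,0.005,-0.002],[0.035,0.012,-0.002],[0.055,0.019,-0.002],[0.07,0.025,-0.002],[0.078,0.0274,-0.002],[0.078,0.0274,-0.002],[0.078,0.0274,0.008],[0.078,0.0274,0.018],[0.078,0.0274,0.028],[0.078,0.0274,0.036],[0.078,0.0274,0.042],[0.078,0.0274,0.045]],"twist":[[0,0,0],[0,0,1],[0,0,1],[0,0,1],[0,0,1],[0,0,1],[0,0,1],[0,0,1],[0,0,1],[0,0,1],[0,0,1],[0,0,1]]}' 0.4
python3 - <<'E'
from go import *
plan([516,44.5,158],74.5)
o=[]
for n,(u,v) in(("scene",(300,210)),("top",(257,232))):
    f=robot.grab_frame(n); im=f["frame"][:,:,::-1]; o.append(cv2.resize(im[v-50:v+50,u-50:u+50],(400,400),interpolation=cv2.INTER_CUBIC))
cv2.imwrite("pics/c3.png",cv2.convertScaleAbs(np.hstack(o),alpha=1.6))
E
```

```text
time: 6.3
tool_pos: [515.1, 44.0, 157.9]
ee_rot: [[0.268, 0.963, -0.004], [0.963, -0.268, 0.001], [-0.0, -0.004, -1.0]]
wrist_force: [0.5, -0.8, -0.1]
width: 0.6
t 6.3 at [515.1  44.  157.9] travel [ 0.0007  0.0008 -0.0001] twist [-0.22  0.01 -0.05] F [ 0.5 -0.8 -0.1] q7 [ 14.  20. -31. 112.  13.  51. -39.]
```

View pics/c3.png

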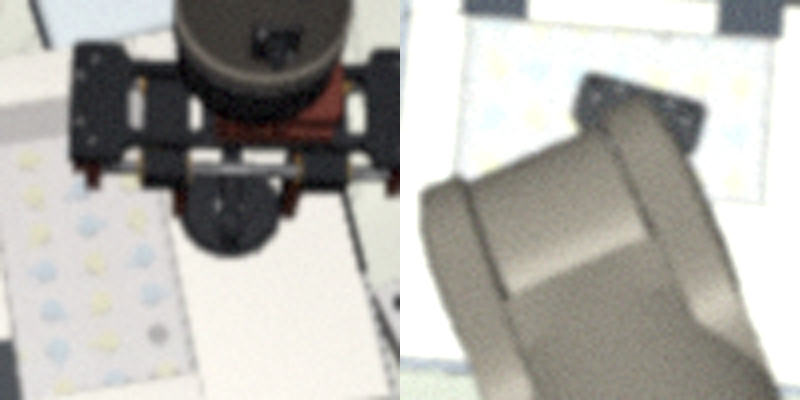

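The wing is between the fingers, so I'll close gently first.

```bash
python3 -m handwheel '{"travel":[[0,0,0],[0,0,0],[0,0,0],[0,0,0],[0,0,0],[0,0,0]],"twist":[[0,0,0],[0,0,0],[0,0,0],[0,0,0],[0,0,0],[0,0,0]]}' 1 6
python3 - <<'E'
from go import *
plan([516,44.5,158],74.5); print(robot.get_obs()["ft_torque"])
E
```

```text
time: 6.9
tool_pos: [515.5, 44.4, 158.7]
ee_rot: [[0.268, 0.963, -0.003], [0.963, -0.268, 0.001], [0.0, -0.003, -1.0]]
wrist_force: [-0.3, -0.3, 0.0]
width: 0.183
t 6.9 at [515.5  44.4 158.7] travel [0.0002 0.0004 0.0007] twist [-0.17 -0.02 -0.03] F [-0.3 -0.3  0. ] q7 [ 14.  20. -31. 112.  13.  51. -39.]
[-0.03577645 -0.07088006 -0.00873836]
```

```bash
python3 -m handwheel '{"travel":[[0,0,0],[0,0,0],[0,0,0]],"twist":[[0,0,0],[0,0,0],[0,0,0]]}' 1 15
python3 - <<'E'
from go import *
plan([516,44.5,158],74.5); print(robot.get_obs()["ft_torque"])
E
```

```text
time: 7.15
tool_pos: [516.5, 44.1, 159.0]
ee_rot: [[0.268, 0.963, -0.001], [0.963, -0.268, 0.001], [0.001, -0.001, -1.0]]
wrist_force: [4.0, -2.0, -1.7]
width: 0.139
t 7.15 at [516.5  44.1 159. ] travel [ 0.0002 -0.0006  0.001 ] twist [-0.07 -0.05 -0.06] F [ 4.  -2.  -1.7] q7 [ 14.  20. -31. 112.  13.  51. -39.]
[-0.26547106 -0.83701152 -0.08404802]
```

```bash
python3 -m handwheel '{"travel":[[0,0,0.0015],[0,0,0.003],[0,0,0.004],[0,0,0.005],[0,0,0.0055]],"twist":[[0,0,0],[0,0,0],[0,0,0],[0,0,0],[0,0,0]]}' 1 3
python3 - <<'E'
from go import *
plan([516,44.5,158],74.5); print(robot.get_obs()["ft_torque"])
E
```

```text
time: 7.57
tool_pos: [516.5, 44.4, 153.6]
ee_rot: [[0.268, 0.963, -0.001], [0.963, -0.268, 0.001], [0.001, -0.001, -1.0]]
wrist_force: [-0.0, 0.1, 4.4]
width: 0.14
t 7.57 at [516.5  44.4 153.6] travel [-0.     -0.0005 -0.0044] twist [-0.07 -0.06 -0.04] F [-0.   0.1  4.4] q7 [ 14.  20. -31. 113.  13.  51. -40.]
[ 0.01886982  0.03673469 -0.02419076]
```

```bash
python3 -m handwheel '{"travel":[[0,0,0.0008],[0,0,0.0016],[0,0,0.0022],[0,0,0.0022],[0,0,0.0022]],"twist":[[0,0,0],[0,0,0],[0,0,0],[0,0,0],[0,0,0]]}' 1 3
python3 - <<'E'
from go import *
plan([516,44.5,158],74.5); print(robot.get_obs()["ft_torque"])
E
```

```text
time: 7.98
tool_pos: [516.3, 44.5, 151.6]
ee_rot: [[0.268, 0.963, -0.001], [0.963, -0.268, 0.001], [0.001, -0.001, -1.0]]
wrist_force: [-1.6, 0.2, 6.8]
width: 0.139
t 7.98 at [516.3  44.5 151.6] travel [-0.0001 -0.0003 -0.0064] twist [-0.08 -0.05 -0.04] F [-1.6  0.2  6.8] q7 [ 14.  20. -31. 113.  13.  50. -40.]
[-0.08461069  0.33773829 -0.05507597]
```

```bash
python3 -m handwheel '{"travel":[[0,0,0.0007],[0,0,0.0014],[0,0,0.002],[0,0,0.002],[0,0,0.002]],"twist":[[0,0,0],[0,0,0],[0,0,0],[0,0,0],[0,0,0]]}' 1 3
python3 - <<'E'
from go import *
plan([516,44.5,158],74.5); print(robot.get_obs()["ft_torque"])
E
```

```text
time: 8.4
tool_pos: [516.2, 44.5, 150.4]
ee_rot: [[0.268, 0.963, -0.001], [0.963, -0.268, 0.001], [0.0, -0.001, -1.0]]
wrist_force: [-3.1, -0.7, 12.4]
width: 0.137
t 8.4 at [516.2  44.5 150.4] travel [-0.0001 -0.0002 -0.0076] twist [-0.08 -0.02 -0.04] F [-3.1 -0.7 12.4] q7 [ 14.  21. -31. 113.  14.  50. -40.]
[-0.2011683   0.73011124 -0.102639  ]
```

```bash
python3 -m handwheel '{"travel":[[0,-0.0003,0.0012],[0,-0.0003,0.0016],[0,-0.0003,0.0019],[0,-0.0003,0.0019],[0,-0.0003,0.0019]],"twist":[[0,0,0],[0,0,0],[0,0,0],[0,0,0],[0,0,0]]}' 1 3
python3 - <<'E'
from go import *
plan([516,44.5,158],74.5); print(robot.get_obs()["ft_torque"])
E
```

```text
time: 8.82
tool_pos: [516.2, 44.5, 149.8]
ee_rot: [[0.268, 0.963, -0.0], [0.963, -0.268, -0.0], [-0.0, -0.0, -1.0]]
wrist_force: [-5.0, -1.5, 15.4]
width: 0.138
t 8.82 at [516.2  44.5 149.8] travel [-0.0001 -0.0001 -0.0082] twist [-0.02  0.02 -0.05] F [-5.  -1.5 15.4] q7 [ 14.  21. -31. 113.  14.  50. -40.]
[-0.4093641   0.87151536 -0.03801435]
```

```bash
python3 -m handwheel '{"travel":[[0,-0.0008,0.0018],[0,-0.0008,0.0018],[0,-0.0008,0.0018],[0,-0.0008,0.0018],[0,-0.0008,0.0018]],"twist":[[0,0,0],[0,0,0],[0,0,0],[0,0,0],[0,0,0]]}' 1 3
python3 - <<'E'
from go import *
plan([516,44.5,158],74.5); print(robot.get_obs()["ft_torque"])
E
```

```text
time: 9.23
tool_pos: [516.1, 44.6, 149.5]
ee_rot: [[0.268, 0.963, 0.001], [0.963, -0.268, -0.001], [-0.001, 0.002, -1.0]]
wrist_force: [-2.7, -1.9, 16.6]
width: 0.141
t 9.23 at [516.1  44.6 149.5] travel [-0.0001 -0.0001 -0.0085] twist [ 0.09  0.04 -0.06] F [-2.7 -1.9 16.6] q7 [ 14.  21. -31. 113.  14.  50. -40.]
[-0.44747163  0.62213866 -0.01059558]
```

```bash
python3 -m handwheel '{"travel":[[-0.0003,-0.001,0.0016],[-0.0003,-0.001,0.0016],[-0.0003,-0.001,0.0016],[-0.0003,-0.001,0.0016],[-0.0003,-0.001,0.0016],[-0.0003,-0.001,0.0016],[-0.0003,-0.001,0.0016],[-0.0003,-0.001,0.0016]],"twist":[[0,0,0],[0,0,0],[0,0,2],[0,0,4],[0,0,6],[0,0,8],[0,0,10],[0,0,12]]}' 1 25
python3 - <<'E'
from go import *
plan([516,44.5,158],74.5); print(robot.get_obs()["ft_torque"])
E
```

```text
time: 9.9
tool_pos: [516.0, 44.6, 149.5]
ee_rot: [[0.464, 0.886, 0.003], [0.886, -0.464, -0.002], [0.0, 0.004, -1.0]]
wrist_force: [-2.9, -0.8, 16.7]
width: 0.138
t 9.9 at [516.   44.6 149.5] travel [-0.0001  0.0001 -0.0085] twist [ 2.100e-01  1.000e-02 -1.216e+01] F [-2.9 -0.8 16.7] q7 [ 12.  20. -28. 113.  13.  50. -51.]
[-0.2550844   0.65707676  0.00720718]
```

```bash
python3 -m handwheel '{"travel":[[-0.0008,-0.0008,0.0017],[-0.0008,-0.0008,0.0017],[-0.0008,-0.0008,0.0017],[-0.0008,-0.0008,0.0017],[-0.0008,-0.0008,0.0017],[-0.0008,-0.0008,0.0017]],"twist":[[0,0,2],[0,0,4],[0,0,6],[0,0,8],[0,0,10],[0,0,12]]}' 1 25
python3 - <<'E'
from go import *
plan([516,44.5,158],74.5); print(robot.get_obs()["ft_torque"])
E
```

```text
time: 10.4
tool_pos: [515.9, 44.6, 149.5]
ee_rot: [[0.639, 0.769, 0.006], [0.769, -0.639, -0.002], [0.002, 0.005, -1.0]]
wrist_force: [-2.3, -1.4, 16.3]
width: 0.133
t 10.4 at [515.9  44.6 149.5] travel [-0.      0.0002 -0.0085] twist [  0.34  -0.07 -24.24] F [-2.3 -1.4 16.3] q7 [ 10.  20. -26. 113.  11.  49. -62.]
[-0.08632867  0.7157144   0.05085692]
```

```bash
python3 -m handwheel '{"travel":[[-0.0009,-0.0005,0.0019],[-0.0009,-0.0005,0.0019],[-0.0009,-0.0005,0.0019],[-0.0009,-0.0005,0.0019],[-0.0009,-0.0005,0.0019],[-0.0009,-0.0005,0.0019]],"twist":[[0,0,0],[0,0,0],[0.1,0,2],[0.2,0,4],[0.2,0,6],[0.2,0,8]]}' 1 25
python3 - <<'E'
from go import *
plan([516,44.5,158],74.5); print(robot.get_obs()["ft_torque"])
E
```

```text
time: 10.9
tool_pos: [515.9, 44.7, 149.3]
ee_rot: [[0.741, 0.671, 0.005], [0.671, -0.741, 0.001], [0.005, 0.003, -1.0]]
wrist_force: [-2.8, -0.0, 16.7]
width: 0.134
t 10.9 at [515.9  44.7 149.3] travel [ 0.      0.0002 -0.0087] twist [  0.24  -0.21 -32.32] F [-2.8 -0.  16.7] q7 [  8.  19. -24. 114.  11.  49. -69.]
[-0.08924461  0.77687176  0.04026893]
```

```bash
python3 -m handwheel '{"travel":[[-0.0009,-0.0005,0.0019],[-0.0009,-0.0005,0.0019],[-0.0009,-0.0005,0.0019],[-0.0009,-0.0005,0.0019],[-0.0009,-0.0005,0.0019],[-0.0009,-0.0005,0.0019]],"twist":[[0.1,0,2],[0.2,-0.2,4],[0.2,-0.2,6],[0.2,-0.2,8],[0.2,-0.2,10],[0.2,-0.2,12]]}' 1 25
python3 - <<'E'
from go import *
plan([516,44.5,158],74.5); print(robot.get_obs()["ft_torque"])
E
```

```text
time: 11.4
tool_pos: [515.8, 44.7, 149.3]
ee_rot: [[0.865, 0.502, 0.003], [0.502, -0.865, 0.001], [0.003, 0.0, -1.0]]
wrist_force: [-3.5, 0.1, 17.5]
width: 0.133
t 11.4 at [515.8  44.7 149.3] travel [ 0.0001  0.0003 -0.0087] twist [  0.09  -0.17 -44.39] F [-3.5  0.1 17.5] q7 [  6.  19. -22. 114.   9.  49. -80.]
[-0.17892582  0.71070109  0.0670668 ]
```

```bash
python3 -m handwheel '{"travel":[[-0.0011,-0.0004,0.0018],[-0.0011,-0.0004,0.0018],[-0.0011,-0.0004,0.0018],[-0.0011,-0.0004,0.0018],[-0.0011,-0.0004,0.0018],[-0.0011,-0.0004,0.0018]],"twist":[[0,0,2],[0,-0.1,4],[0,-0.1,6],[0,-0.1,8],[0,-0.1,10],[0,-0.1,12]]}' 1 25
python3 - <<'E'
from go import *
plan([516,44.5,158],0); print(robot.get_obs()["ft_torque"])
E
```

```text
time: 11.9
tool_pos: [515.8, 44.8, 149.3]
ee_rot: [[0.951, 0.309, 0.004], [0.309, -0.951, 0.001], [0.004, 0.001, -1.0]]
wrist_force: [-2.5, -0.6, 16.8]
width: 0.133
t 11.9 at [515.8  44.8 149.3] travel [ 0.0002  0.0004 -0.0087] twist [ 0.   -0.23 18.02] F [-2.5 -0.6 16.8] q7 [  4.  19. -20. 114.   8.  49. -92.]
[-0.17063128  0.68339955  0.04751545]
```

```bash
python3 -m handwheel '{"travel":[[-0.0012,-0.0002,0.0019],[-0.0012,-0.0002,0.0019],[-0.0012,-0.0002,0.0019],[-0.0012,-0.0002,0.0019],[-0.0012,-0.0002,0.0019],[-0.0012,-0.0002,0.0019]],"twist":[[0,0,2],[0,-0.2,4],[0,-0.2,6],[0,-0.2,8],[0,-0.2,10],[0,-0.2,12]]}' 1 25
python3 - <<'E'
from go import *
plan([516,44.5,158],0); print(robot.get_obs()["ft_torque"])
E
```

```text
time: 12.4
tool_pos: [515.7, 44.9, 149.3]
ee_rot: [[0.995, 0.103, 0.003], [0.103, -0.995, -0.0], [0.003, 0.0, -1.0]]
wrist_force: [-3.9, -1.2, 17.4]
width: 0.134
t 12.4 at [515.7  44.9 149.3] travel [ 0.0002  0.0004 -0.0087] twist [ 0.01 -0.19  5.94] F [-3.9 -1.2 17.4] q7 [   2.   19.  -17.  114.    7.   48. -103.]
[-0.16960207  0.59980299  0.06684524]
```

Now small steps toward the stop, watching the torque.

```bash
python3 -m handwheel '{"travel":[[-0.0012,0,0.0018],[-0.0012,0,0.0018],[-0.0012,0,0.0018],[-0.0012,0,0.0018]],"twist":[[0,-0.1,1],[0,-0.2,2],[0,-0.2,3],[0,-0.2,4]]}' 1 25
python3 - <<'E'
from go import *
plan([516,44.5,158],0); print(robot.get_obs()["ft_torque"])
E
```

```text
time: 12.73
tool_pos: [515.7, 45.0, 149.3]
ee_rot: [[0.999, 0.033, 0.003], [0.033, -0.999, -0.0], [0.003, 0.0, -1.0]]
wrist_force: [-3.1, -1.3, 17.2]
width: 0.138
t 12.73 at [515.7  45.  149.3] travel [ 0.0003  0.0005 -0.0087] twist [ 0.02 -0.16  1.9 ] F [-3.1 -1.3 17.2] q7 [   2.   19.  -16.  114.    7.   48. -107.]
[-0.21662776  0.60078371  0.10677094]
```

```bash
python3 -m handwheel '{"travel":[[-0.0012,0,0.0018],[-0.0012,0,0.0018]],"twist":[[0,-0.1,0.6],[0,-0.2,1.2]]}' 1 25
python3 - <<'E'
from go import *
plan([516,44.5,158],0); print(robot.get_obs()["ft_torque"])
E
```

```text
time: 12.9
tool_pos: [515.8, 45.0, 149.4]
ee_rot: [[1.0, 0.012, 0.002], [0.012, -1.0, -0.001], [0.002, 0.001, -1.0]]
wrist_force: [-2.5, -1.7, 15.8]
width: 0.134
t 12.9 at [515.8  45.  149.4] travel [ 0.0003  0.0005 -0.0086] twist [ 0.04 -0.13  0.68] F [-2.5 -1.7 15.8] q7 [   2.   19.  -16.  114.    7.   48. -108.]
[-0.24972073  0.46710932  0.04501033]
```

```bash
python3 -m handwheel '{"travel":[[-0.0012,0,0.0018],[-0.0012,0,0.0018]],"twist":[[0,-0.1,0.6],[0,-0.2,1.2]]}' 1 25
python3 - <<'E'
from go import *
plan([516,44.5,158],0); print(robot.get_obs()["ft_torque"])
E
```

```text
time: 13.07
tool_pos: [515.7, 45.0, 149.4]
ee_rot: [[1.0, -0.009, 0.002], [-0.009, -1.0, -0.001], [0.002, 0.001, -1.0]]
wrist_force: [-4.0, -0.6, 16.6]
width: 0.136
t 13.07 at [515.7  45.  149.4] travel [ 0.0003  0.0005 -0.0086] twist [ 0.05 -0.1  -0.54] F [-4.  -0.6 16.6] q7 [   1.   19.  -16.  114.    7.   48. -109.]
[-0.20805092  0.43758708  0.23242878]
```

```bash
python3 -m handwheel '{"travel":[[-0.0012,0,0.0019],[-0.0012,0,0.0019]],"twist":[[0,-0.1,0.5],[0,-0.1,0.8]]}' 1 25
python3 - <<'E'
from go import *
plan([516,44.5,158],0); print(robot.get_obs()["ft_torque"])
E
```

```text
time: 13.23
tool_pos: [515.8, 45.0, 149.3]
ee_rot: [[1.0, -0.023, 0.003], [-0.023, -1.0, -0.001], [0.003, 0.001, -1.0]]
wrist_force: [-2.4, -2.2, 17.9]
width: 0.135
t 13.23 at [515.8  45.  149.3] travel [ 0.0003  0.0005 -0.0087] twist [ 0.08 -0.17 -1.3 ] F [-2.4 -2.2 17.9] q7 [   1.   18.  -16.  114.    7.   48. -110.]
[-0.3717913   0.64201947  0.49285051]
```

Torque climbs steeply at azimuth ≈ -1°, which is the hard stop. I'll back the twist off, unload and release.

```bash
python3 -m handwheel '{"travel":[[-0.001,0,0.0016],[-0.0005,0,0.0008],[0,0,0],[0,0,-0.0005]],"twist":[[0,0,-0.6],[0,0,-0.6],[0,0,-0.6],[0,0,-0.6]]}' 1 5
python3 - <<'E'
from go import *
plan([516,44.5,158],0); print(robot.get_obs()["ft_torque"])
E
```

```text
time: 13.57
tool_pos: [515.7, 45.0, 149.8]
ee_rot: [[1.0, -0.012, 0.003], [-0.012, -1.0, -0.001], [0.003, 0.001, -1.0]]
wrist_force: [1.2, 0.5, -1.0]
width: 0.14
t 13.57 at [515.7  45.  149.8] travel [ 0.0003  0.0005 -0.0082] twist [ 0.08 -0.17 -0.68] F [ 1.2  0.5 -1. ] q7 [   1.   18.  -16.  114.    7.   48. -109.]
[ 0.02742751 -0.27045207  0.04217286]
```

```bash
python3 -m handwheel '{"travel":[[0,0,-0.001],[0,0,-0.001],[0,0,-0.001],[0,0,-0.001],[0,0,-0.001],[0,0,-0.001]],"twist":[[0,0,0],[0,0,0],[0,0,0],[0,0,0],[0,0,0],[0,0,0]]}' 0.5 5; python3 -m handwheel '{"travel":[[0,0,-0.01],[0,0,-0.03],[0,0,-0.06],[0,0,-0.09],[0,-0.02,-0.12],[0,0.02,-0.12],[0,0.05,-0.12],[0,0.08,-0.12],[0,0.11,-0.12],[0,0.14,-0.12],[0,0.16,-0.12],[0,0.16,-0.12]],"twist":[[0,0,0],[0,0,0],[0,0,0],[0,0,0],[0,0,0],[0,0,0],[0,0,0],[0,0,0],[0,0,0],[0,0,0],[0,0,0],[0,0,0]]}'
python3 - <<'E'
from go import *
o=[]
for n,(u,v) in(("scene",(285,220)),("top",(257,232))):
    f=robot.grab_frame(n); im=f["frame"][:,:,::-1]; cv2.imwrite(f"pics/{n}4.png",im); o.append(cv2.resize(im[v-50:v+50,u-50:u+50],(400,400),interpolation=cv2.INTER_CUBIC))
cv2.imwrite("pics/c4.png",cv2.convertScaleAbs(np.hstack(o),alpha=1.4))
E
```

```text
time: 14.07
tool_pos: [515.5, 45.0, 150.6]
ee_rot: [[1.0, -0.012, 0.003], [-0.012, -1.0, -0.001], [0.003, 0.001, -1.0]]
wrist_force: [-0.7, -1.1, 0.0]
width: 0.494
time: 15.07
tool_pos: [512.7, -120.3, 271.5]
ee_rot: [[1.0, -0.019, 0.003], [-0.019, -1.0, -0.004], [0.003, 0.003, -1.0]]
wrist_force: [0.6, 0.5, 0.4]
width: 0.5
```

View pics/c4.png

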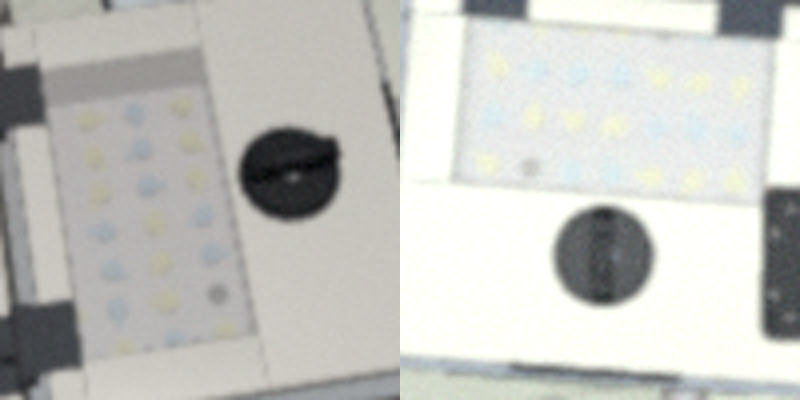

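View pics/scene4.png

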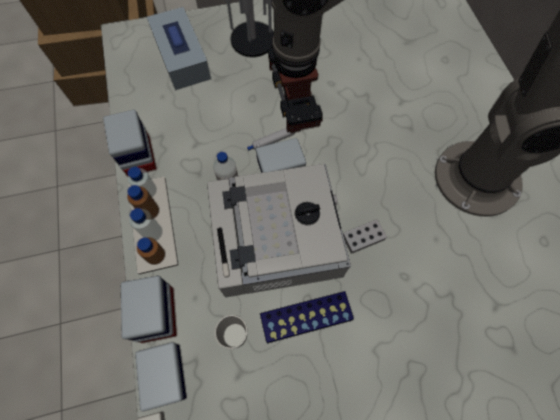

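View pics/top4.png

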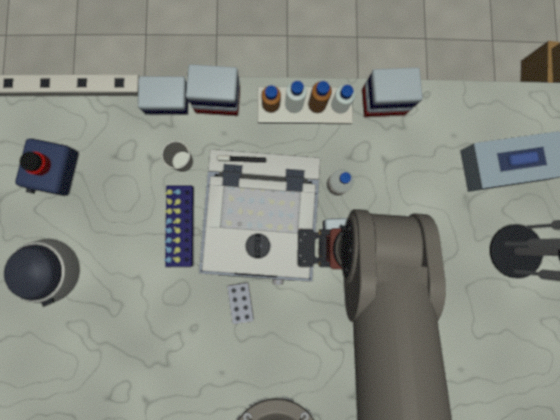

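The wing now points straight fore-aft (top view, vertical at (257, 245)). The knob sits about 3–4 mm lower than before pressing with no load on it, and nothing else has moved. Handing in.

Run:
```python
from station import robot
print(robot.finish_job())
```

```text
the job is handed in; nothing more can be done
None
```

The hatch is down on its seal and latched, and I handed the job in at about 15 s. I swung it down with closed fingers until the seal pushed back at about 4 N. Then I gripped the wing, pressed on the skirt and turned the knob clockwise from about 0.2 rad to the stop.

- **Pressing force:** it read 15.8 to 17.9 N during the turn. One reading near the stop was 15.8 N, just under the 16 N target. Nothing came near the 21 N crushing limit.
- **Turning torque:** it stayed at or below about 0.11 N m all the way past the frame edge, so the tongue did not butt on it. It rose to 0.23 N m at the stop. One last nudge to confirm the stop read 0.49 N m, just under the 0.5 N m forcing limit, and I backed it off at once.
- **Latched:** with the load off, the fingertips on the skirt stayed about 3.5 mm lower than at first contact, with no upward push from the seal. The pictures after release show the wing straight fore-and-aft and the hatch shut. The tongue itself can't be seen in the pictures.
- **Other objects:** everything else is where it was in the final pictures, and the arm is clear of it all.
- **Disagreement:** when I located the knob, the two cameras differed by about 6 mm in y. I used a position close to the top view and the fitted model, and it proved good in the grip.

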